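# Level the setting shelf with its screw foot

### The arm

A 6-joint arm with a two-finger parallel gripper is mounted at the origin on a cart in front of the work surface, level with it; the furniture and walls round the work are solid. World frame = base frame: x ahead of the robot, y to its left, z up, the work surface at z = 0. Lengths are in m, angles in rad, forces in N, time in s.
With the tool pointing down it reaches from about 0.25 to 0.8 m from the base axis. Payload 3.9 kg.
Tool frame: the origin (TCP) lies between the finger pads; the fingertips stand 25 mm ahead of it and the grasp point (between the pads) lies 6 mm ahead of it; x points along the fingers, y is the direction in which the jaws open and shut, and the axes are right-handed (so a half turn about x gives the same grasp; the last joint's range is limited). The gripper opens to 85 mm and grips with 20 to 120 N. Pads are 22 mm wide; open, the fingers measure 114 mm over their backs; the gripper's body (76 mm by 85 mm) begins 54 mm behind the grasp point. The pads swing forward as they close: fully open they stand 13 mm farther back than shut.
Start: joints at [-1.277, 0.26, -0.138, 1.173, 0, 1.571], TCP at [0.152, -0.502, 0.256] pointing down, gripper open.
Joint ranges: [-2.78, 2.78], [-0.83, 1.72], [-1.28, 1.37], [-1.9, 2.12], [-1.57, 1.48], [-3.14, 3.14]. Speed limits (rad/s): [2.57, 2.57, 3.14, 3.14, 3.14, 3.14].

### API

Orientations are given as a unit quaternion [w, x, y, z].
In Python, from workcell import ctrl gives the robot as it stands.
- The arm moves only by the tool move_arm, never from a script. Its argument "plan" is a list of rows, each a list of 7 numbers: the turn, a rotation vector about the tool's x, y, z in units of 6 degrees (1.0 is 6 degrees), then the shift along the tool's x, y, z in units of 50 mm (1.0 is 50 mm), then the gripper command: -1 is fully open, 1 is shut, values between are in proportion. In form: [[wx, wy, wz, tx, ty, tz, fingers], ...]. A call has 1 to 12 rows; each row is the pose to reach, as a shift and turn from the pose measured when the call began, along the tool's axes at that moment; what a row does not reach only later rows make up. A row lasts 1/8 s, in which the tool goes at most 62.5 mm and 10.7 degrees, less where a joint would pass 70% of its speed; a pose out of reach is approached as far as the arm can. A call with a gripper value outside its range is refused whole. The fingers move at their own pace and stop on an object; "grip_force" is the grip in N (left out, the last holds). Time passes only in rows, so rows that repeat a pose let the fingers close. It gives the time, the measured TCP pose, the force and the opening at its end, in the units of the state.
- ctrl.get_state(): the state, without advancing time (a new reading comes with each control period).
- ctrl.camera(name): name is "scene" or "side" or "wrist"; returns the picture (400x640x3 uint8, blue, green, red); there is no depth.
- ctrl.camera_info(name): a dict with "fx", "fy", "cx", "cy" (pixels), "k1" (the pictures are not rectified: a ray, as slopes to the right and down, at radius r is drawn at 1 + k1 r^2 times it, then the intrinsics apply), "R" (3x3) and "t" (3): a world point X has camera coordinates R X + t; the wrist camera has in their place "hand_eye" (4x4, takes a point from camera to tool coordinates, whose origin is the TCP and whose axes are the tool frame's). Camera axes: x right, y down, z forward; pixel columns grow to the right and rows downward; lengths in m; the calibration is good to about 2 mm. A picture is of the moment at which its call begins: read the wrist's pose just before it. camera_info takes no time and is no camera call.
- ctrl.sign_off(): hands the job in, once; it reports no verdict.
The state is a dict: "time": time; "q": joint angles; "qd": joint speeds; "tau": joint torques, N m; "ee_pos": TCP position; "tcp_rot": TCP orientation; "wrist_force": force on the tool from outside, world axes, zero at the start; "ft_torque": the same for the moment, N m; "width": finger opening in m.
Only numpy, scipy, OpenCV 4.12 (cv2) and the standard library are available. Lean on these libraries where they do the work, as an engineer would, in place of code of your own. Each camera call takes 0.05 s, during which the arm holds its last target.

### The job

The low oak shelf on which puddings are set stands askew: lay the spirit level lengthways on the middle of it and let go. Then turn the brass knob of the shelf's screw foot until the bubble rests between the two rings, and let go of the knob. Last, press the level down onto the shelf with the fingertips, about as hard as a one-kilo bag of flour weighs, to prove that the shelf stays level under load, and finish while still pressing, with the bubble between the rings and everything else left where it stood.

Things in the scene. Friction and masses are not known exactly. Their poses are not given: they have to be found in the camera images.
- level: aluminium bar, black end caps, 220 mm long (own y), 26 wide (x), 40 tall, about 0.33 kg; origin at the centre of its flat underside. Loose on the worktop at first; both ends look alike. The vial (62 mm long, mid top, just below the edges) is read from above; the flat tops 35 to 100 mm either side of the middle, 40 mm above the underside, can be pressed
- bubble (a joint): bubble's place in the vial: m from the middle along the level's own +y, limits +-0.0165. It goes to the higher end, 1.1 mm for each mrad that the level leans, and settles in 1 s. It is 14 mm long, the black rings lie 10 mm either side of the middle: between the rings means within 0.0025 of 0. Tells of the shelf only while the level lies on it
- shelf_mid (a point): centre of the shelf board's upper face; z is the board's normal. Oak, 360 mm long (y of this frame), 150 wide (x), 20 thick, top 60 mm above the worktop. Two fixed wooden feet carry the +y end; the screw foot with the knob is 150 mm from here towards -y. The board cannot slide, it only leans about the fixed feet; at first the knob end is 1.5 to 3.5 mm too low
- knob_grip (a point): on the upright axis of the screw foot's round brass knob, mid grip, 89 mm above the worktop; grip 37 mm across, from 77 to 98 mm high. It turns in place. Clockwise from above lifts this end of the board 1.9 mm a radian: the bubble of a level lying lengthways goes 7.0 mm a radian towards the knob. Friction 0.12 N m; stays as left, also under load
- shelf: the same shelf board with its two fixed feet; this origin lies on the worktop midway between those feet (150 mm from the board's middle towards the end without the knob)
- ramekin_1: small fluted white dish, 68 mm across, 45 mm tall, origin under its centre; bystander near the level's starting place
- ramekin_2: another such dish, bystander near the level's starting place
- teaspoon: steel teaspoon, 137 mm long, bystander near the level's starting place on the robot's side
- kitchen_timer: white and brass kitchen timer, 66 mm across, 62 mm tall, bystander behind the work

How it is judged:
On the way, in this order (a step that is already met when the one before it is completed fails the run):
1. the level lies flat and lengthways on the middle of the shelf, let go, at rest (angle between the y axis of level and the y axis of shelf_mid, either way round below 0.15 rad and z of level in the frame of shelf_mid between -0.004 and 0.004 m and x of level in the frame of shelf_mid between -0.055 and 0.055 m and y of level in the frame of shelf_mid between -0.04 and 0.09 m and contact force between the fingers and level below 0.2 N and contact force between level and shelf above 1 N and linear speed of level below 0.02 m/s), for 0.6 s.
2. by turning the knob the bubble has come to rest between the rings, the level still lying there untouched (angle between the y axis of level and the y axis of shelf_mid, either way round below 0.15 rad and z of level in the frame of shelf_mid between -0.004 and 0.004 m and x of level in the frame of shelf_mid between -0.055 and 0.055 m and y of level in the frame of shelf_mid between -0.04 and 0.09 m and contact force between the fingers and level below 0.2 N and value of joint bubble between -0.0025 and 0.0025 m and angle between shelf_mid's own z axis and vertical below 0.0035 rad), for 0.4 s.
At the end, for the whole second after the job is handed in: Fingers press the level (over 3 N) onto the shelf (7 to 45 N, its weight included). It lies flat, within 8 degrees of lengthways, its middle within 55 mm of the centre line and 40 mm (towards knob) to 90 mm of the middle; bubble within 2.5 mm of centre; shelf leans under 3.5 mrad (angle between the y axis of level and the y axis of shelf_mid, either way round below 0.15 rad and z of level in the frame of shelf_mid between -0.004 and 0.004 m and x of level in the frame of shelf_mid between -0.055 and 0.055 m and y of level in the frame of shelf_mid between -0.04 and 0.09 m and value of joint bubble between -0.0025 and 0.0025 m and angle between shelf_mid's own z axis and vertical below 0.0035 rad and contact force between level and shelf between 7 and 45 N and contact force between the fingers and level above 3 N); the arm keeps its last pose, push and grip.
It fails at once if a bystander is pushed more than 30 mm from its place (distance of any of ramekin_1, ramekin_2, teaspoon, kitchen_timer from where it was at the start of the episode above 0.03 m).
It fails at once if the level is pressed harder than 80 N (contact force between level and shelf above 80 N).
It also fails if it takes over 61 s, if anything falls off the work surface, if the arm or the gripper's body presses on something with over 40 N, if the wrist force passes 120 N, or if a joint passes its speed limit or range.

## Working session

There is one attempt and no reset: what is moved stays moved. The work goes in short steps, Python scripts to look and compute and a tool call to move; the robot and the scene stay as the last step left them, time stands still between calls to the robot, and variables do not carry over. Pictures are saved under pics/ and viewed, and the job is handed in when it is done.

Besides the shell and the picture viewer there is one more tool, called after "Emit:" as name([rows], argument=value, ...), one row to a line, values as JSON. move_arm: Moves the arm, as the interface text tells. Its arguments: {"type":"object","properties":{"plan":{"type":"array","items":{"type":"array","items":{"type":"number"}}},"grip_force":{"type":"number"}},"required":["plan"]}

```bash
ls; mkdir -p pics
python3 - <<'E'
from workcell import ctrl
import cv2,numpy as np
s=ctrl.get_state(); print(s)
for n in ["scene","side","wrist"]:
    im=ctrl.camera(n); cv2.imwrite(f"pics/{n}0.png",im)
    i=ctrl.camera_info(n); print(n,{k:np.array(v).round(4).tolist() for k,v in i.items()})
E
```

```text
pics
{'time': 0.0, 'q': array([-1.27702449e+00,  2.60681844e-01, -1.39376089e-01,  1.17274944e+00,
        2.83728649e-06,  1.57081379e+00]), 'qd': array([ 6.46469528e-04, -1.21034206e-03, -5.63839258e-05, -1.33365661e-03,
        1.40166599e-03,  1.29440710e-03]), 'tau': array([-2.71815543e-04, -4.05683613e+01,  2.53919935e+01,  1.86389621e-02,
       -2.80793483e-05,  1.01923909e-06]), 'ee_pos': array([ 0.15183233, -0.50188043,  0.25546338]), 'tcp_rot': array([-0.10278128, -0.69938988, -0.10418828,  0.69959603]), 'wrist_force': array([ 0.61529456, -0.09926643,  0.76015145]), 'ft_torque': array([-0.0009586 ,  0.00774211,  0.05532822]), 'width': 0.08539326197755015}
scene {'fx': 448.5028, 'fy': 448.5028, 'cx': 321.0319, 'cy': 194.3564, 'k1': -0.0573, 'R': [[-0.6052, -0.7959, 0.0186], [-0.3983, 0.2825, -0.8727], [0.6893, -0.5355, -0.4879]], 't': [0.3039, 0.3041, 0.8693]}
side {'fx': 488.5268, 'fy': 488.5268, 'cx': 312.0693, 'cy': 196.5739, 'k1': -0.0615, 'R': [[0.889, -0.4572, -0.0248], [-0.1718, -0.2829, -0.9436], [0.4244, 0.8431, -0.3301]], 't': [-0.4792, 0.1852, 1.3226]}
wrist {'fx': 285.5173, 'fy': 285.5173, 'cx': 320.6209, 'cy': 200.8383, 'k1': -0.0255, 'hand_eye': [[0.0009, -0.2797, 0.9601, -0.1185], [1.0, -0.0004, -0.0011, 0.0005], [0.0007, 0.9601, 0.2797, -0.0705], [0.0, 0.0, 0.0, 1.0]]}
```

View pics/scene0.png

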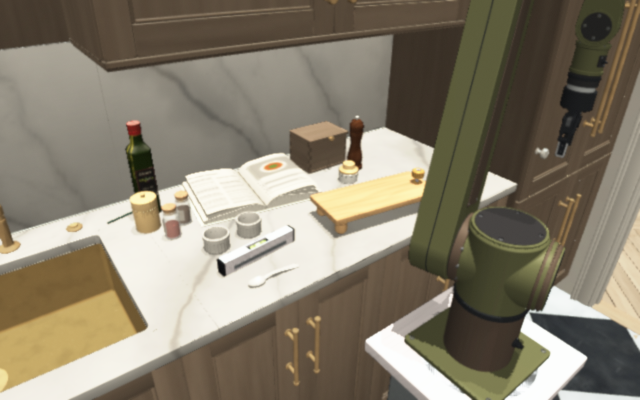

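View pics/side0.png

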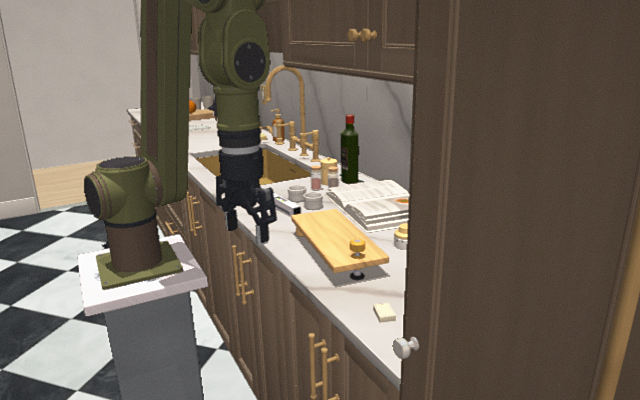

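View pics/wrist0.png

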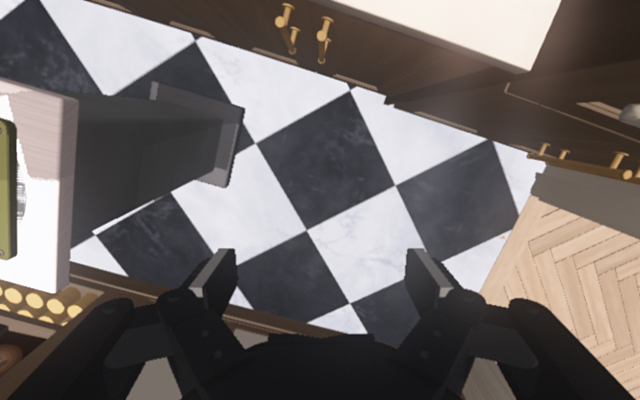

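The scene view shows the level at about (258,250), the ramekins at (217,239) and (249,225), the spoon at (272,276), and the shelf from (312,200) to (430,200) with the knob at (418,175). I'll enlarge it.

```bash
cat > h.py <<'E'
from workcell import ctrl
import cv2,numpy as np
from scipy.spatial.transform import Rotation as Rn
def Rq(q): return Rn.from_quat([q[1],q[2],q[3],q[0]]).as_matrix()
def cam(n,st=None):
    i=ctrl.camera_info(n); K=np.array([[i['fx'],0,i['cx']],[0,i['fy'],i['cy']],[0,0,1.]])
    d=np.array([i['k1'],0,0,0.])
    if n!='wrist': R=np.array(i['R']);t=np.array(i['t'])
    else:
        H=np.array(i['hand_eye']);T=np.eye(4);T[:3,:3]=Rq(st['tcp_rot']);T[:3,3]=st['ee_pos']
        W=np.linalg.inv(T@H);R=W[:3,:3];t=W[:3,3]
    return K,d,R,t
def px2z(n,uv,z,st=None):
    K,d,R,t=cam(n,st)
    p=cv2.undistortPoints(np.array(uv,float).reshape(-1,1,2),K,d).reshape(-1,2)
    c=-R.T@t; r=np.c_[p,np.ones(len(p))]@R
    s=(np.broadcast_to(z,len(p))-c[2])/r[:,2]
    return c+r*s[:,None]
def proj(n,X,st=None):
    K,d,R,t=cam(n,st)
    return cv2.projectPoints(np.array(X,float).reshape(-1,1,3),cv2.Rodrigues(R)[0],t,K,d)[0].reshape(-1,2)
def snap(n,name,crop=None,k=1):
    st=ctrl.get_state(); im=ctrl.camera(n)
    cv2.imwrite(f'pics/{name}_raw.png',im)
    if crop: x0,y0,x1,y1=crop; im=im[y0:y1,x0:x1]
    cv2.imwrite(f'pics/{name}.png',cv2.resize(im,None,fx=k,fy=k,interpolation=cv2.INTER_CUBIC))
    import pickle; pickle.dump(st,open(f'pics/{name}.pkl','wb'))
    return st
E
python3 - <<'E'
import cv2
im=cv2.imread('pics/scene0.png')
cv2.imwrite('pics/s0a.png',cv2.resize(im[190:300,190:350],None,fx=5,fy=5,interpolation=cv2.INTER_CUBIC))
cv2.imwrite('pics/s0b.png',cv2.resize(im[140:240,295:455],None,fx=5,fy=5,interpolation=cv2.INTER_CUBIC))
im=cv2.imread('pics/side0.png')
cv2.imwrite('pics/d0.png',cv2.resize(im[170:290,260:420],None,fx=5,fy=5,interpolation=cv2.INTER_CUBIC))
E
```

```text
(no output)
```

View pics/s0a.png

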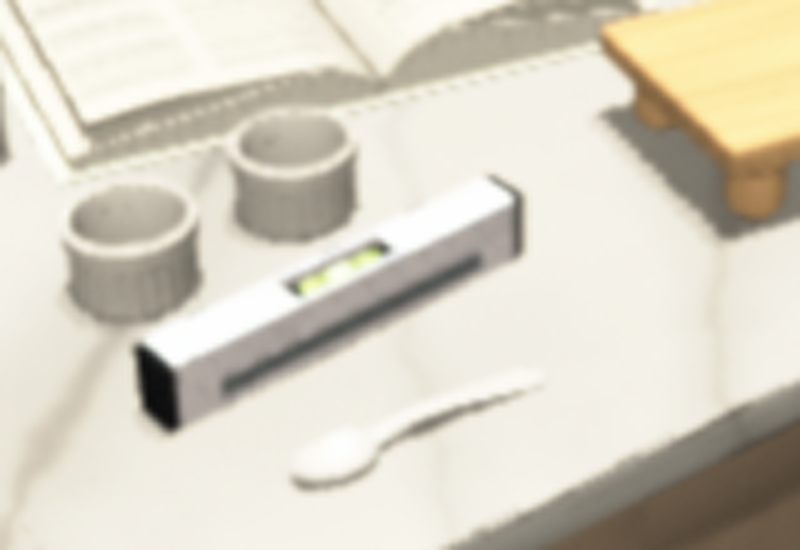

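View pics/s0b.png

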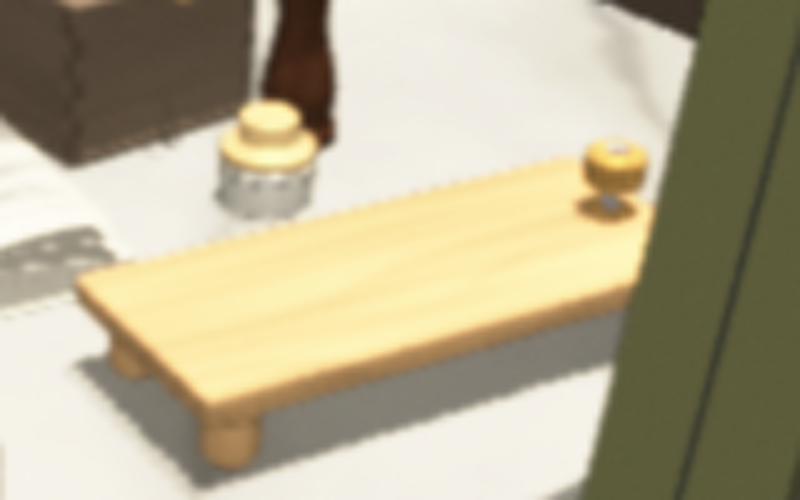

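View pics/d0.png

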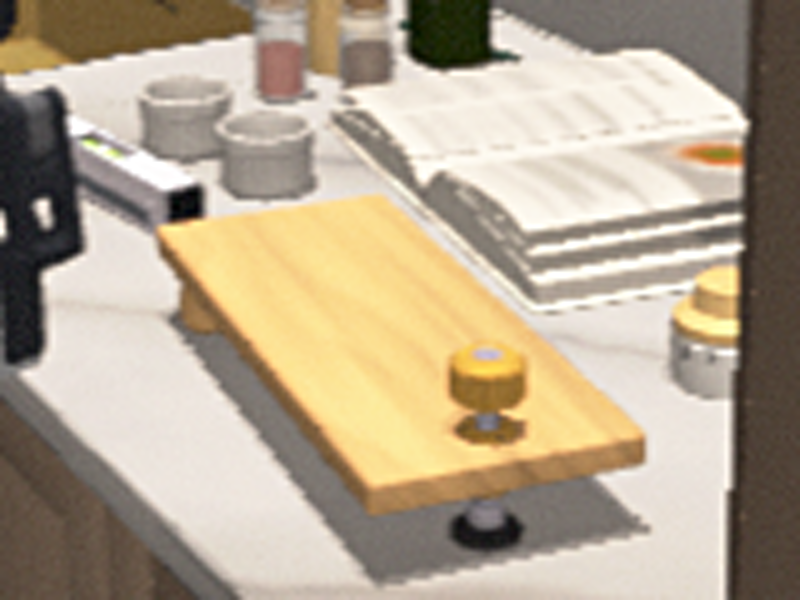

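Run:
```python
from h import *
np.set_printoptions(precision=4,suppress=True)
A=lambda p,o:np.array(p)/5+np.array(o)
L=px2z('scene',A([[137,347],[178,362],[522,190],[493,178],[287,287],[303,297],[390,250],[370,240]],[190,190]),.04);print(L[:,:2])
S1=px2z('scene',A([[78,283],[210,410]],[295,140]),.06);print('sh+y scene',S1[:,:2])
S=px2z('side',A([[160,232],[385,197],[643,440],[372,490]],[260,170]),[.06,.06,.057,.057]);print(S[:,:2])
K=px2z('side',A([[488,355]],[260,170]),.098);print('knob side',K)
K=px2z('scene',A([[617,150]],[295,140]),.098);print('knob scene',K)
R=px2z('scene',A([[130,215],[292,143]],[190,190]),.045);print('ram',R)
T=px2z('scene',A([[270,110]],[295,140]),.062);print('timer',T)
R=px2z('scene',A([[300,480],[540,378],[340,460]],[190,190]),.0);print('spoon',R)
```

```text
[[0.5081 0.2995]
 [0.4868 0.2891]
 [0.5132 0.0792]
 [0.5314 0.0851]
 [0.5091 0.2195]
 [0.4975 0.2173]
 [0.5068 0.1628]
 [0.52   0.1664]]
sh+y scene [[ 0.5939 -0.0314]
 [ 0.4474 -0.0086]]
[[ 0.4559 -0.033 ]
 [ 0.6013 -0.0513]
 [ 0.5461 -0.4007]
 [ 0.405  -0.3795]]
knob side [[ 0.486  -0.3531  0.098 ]]
knob scene [[ 0.4835 -0.3509  0.098 ]]
ram [[0.6027 0.2568 0.045 ]
 [0.615  0.1571 0.045 ]]
timer [[ 0.7041 -0.2672  0.062 ]]
spoon [[0.4243 0.2631 0.    ]
 [0.4216 0.1316 0.    ]
 [0.4257 0.2412 0.    ]]
```

```bash
cat >> h.py <<'E'
def to(pos,yaw,st=None,pitch=None):
    """tool down, jaw axis y at world angle yaw; prints row numbers"""
    st=st or ctrl.get_state(); R0=Rq(st['tcp_rot']); x=np.array([0,0,-1.])
    best=None
    for f in (0,np.pi):
        y=np.array([np.cos(yaw+f),np.sin(yaw+f),0]); R=np.c_[x,y,np.cross(x,y)]
        w=Rn.from_matrix(R0.T@R).as_rotvec()
        if best is None or np.linalg.norm(w)<np.linalg.norm(best): best,other=w,best
        else: other=w
    s=R0.T@(np.array(pos)-st['ee_pos'])
    print('row',np.round(np.degrees(best)/6,3).tolist(),np.round(s/.05,3).tolist(),' alt turn',np.round(np.degrees(other)/6,2).tolist())
def show():
    st=ctrl.get_state(); R=Rq(st['tcp_rot']); print('t',round(st['time'],2),'p',st['ee_pos'].round(4),'x',R[:,0].round(3),'yawy',round(np.arctan2(R[1,1],R[0,1]),4),'F',st['wrist_force'].round(2),'w',round(st['width'],4),'q',st['q'].round(3)); return st
E
python3 - <<'E'
from h import *
show(); to([.50,.188,.22],.116); to([.51,-.2,.25],-.15)
E
```

```text
t 0.15 p [ 0.1519 -0.502   0.2556] x [-0.     0.001 -1.   ] yawy -1.277 F [-0.75 -0.14 -0.05] w 0.0857 q [-1.277  0.261 -0.139  1.173  0.     1.571]
row [-13.302, -0.01, 0.012] [0.73, -11.192, -10.661]  alt turn [16.7, 0.01, 0.01]
row [-10.762, -0.008, 0.013] [0.119, -3.707, -8.605]  alt turn [19.24, 0.01, 0.01]
```

Emit:
move_arm([
  [-10.7,0,0,-1,-3.7,-8.3,-0.2],
  [-10.7,0,0,-1,-3.7,-8.3,-0.2],
  [-10.7,0,0,-1,-3.7,-8.3,-0.2],
  [-10.7,0,0,-1,-3.7,-8.3,-0.2],
  [-10.7,0,0,-1,-3.7,-8.3,-0.2],
  [-10.7,0,0,-1,-3.7,-8.3,-0.2],
  [-10.7,0,0,-1,-3.7,-8.3,-0.2],
  [-10.7,0,0,-1,-3.7,-8.3,-0.2],
  [-10.7,0,0,-1,-3.7,-8.3,-0.2],
])

```text
time: 1.27
ee_pos: [0.4961, -0.2042, 0.3055]
tcp_rot: [-0.459, -0.537, -0.461, 0.537]
wrist_force: [-0.2, -0.7, 0.3]
width: 0.0511
```

Run:
```python
from h import *
show();snap('wrist','w1'); to([.50,.188,.22],.116)
```

```text
t 1.27 p [ 0.4961 -0.2042  0.3055] x [-0.001  0.001 -1.   ] yawy -0.1543 F [-0.21 -0.66  0.32] w 0.0511 q [-3.910e-01  2.660e-01 -2.000e-03  1.305e+00  1.000e-03  1.334e+00]
row [-2.596, -0.012, 0.02] [1.719, -1.119, -7.777]  alt turn [27.4, 0.03, 0.02]
```

View pics/w1.png

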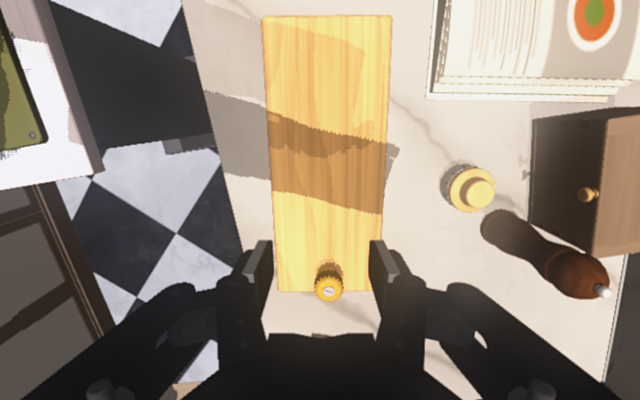

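Run:
```python
from h import *
import pickle
np.set_printoptions(precision=4,suppress=True)
st=pickle.load(open('pics/w1.pkl','rb'))
P=px2z('wrist',[[262,16],[391,15],[277,291],[371,291]],[.06,.06,.057,.057],st)[:,:2];print(P)
a=(P[0]+P[1])/2;b=(P[2]+P[3])/2;print(a,b,a-b,np.linalg.norm(a-b),(a+b)/2, np.arctan2(*(a-b)))
k=px2z('wrist',[[328,290]],.098,st)[0,:2];print('knob',k, 'mid from knob',k+.15*np.array([.15,.989]))
```

```text
[[ 0.4579 -0.0138]
 [ 0.602  -0.0352]
 [ 0.4045 -0.3668]
 [ 0.5418 -0.3882]]
[ 0.53   -0.0245] [ 0.4732 -0.3775] [0.0568 0.353 ] 0.3575744396494809 [ 0.5016 -0.201 ] 0.15947378698836331
knob [ 0.4823 -0.3496] mid from knob [ 0.5048 -0.2013]
```

Emit:
move_arm([
  [-2.6,0,0,1,-1.1,-7,-0.2],
  [-2.6,0,0,1,-1.1,-7,-0.2],
  [-2.6,0,0,1,-1.1,-7,-0.2],
  [-2.6,0,0,1,-1.1,-7,-0.2],
  [-2.6,0,0,1,-1.1,-7,-0.2],
  [-2.6,0,0,1,-1.1,-7,-0.2],
  [-2.6,0,0,1,-1.1,-7,-0.2],
  [-2.6,0,0,1,-1.1,-7,-0.2],
])

```text
time: 2.33
ee_pos: [0.4946, 0.1477, 0.2558]
tcp_rot: [0.527, 0.47, 0.529, -0.471]
wrist_force: [0.1, -1.5, -0.4]
width: 0.0512
```

Run:
```python
from h import *
show();snap('wrist','w2')
```

```text
t 2.33 p [0.4946 0.1477 0.2558] x [-0.003  0.    -1.   ] yawy 0.1147 F [ 0.12 -1.46 -0.39] w 0.0512 q [ 2.900e-01  2.470e-01 -1.570e-01  1.169e+00  1.000e-03  1.746e+00]
```

View pics/w2.png

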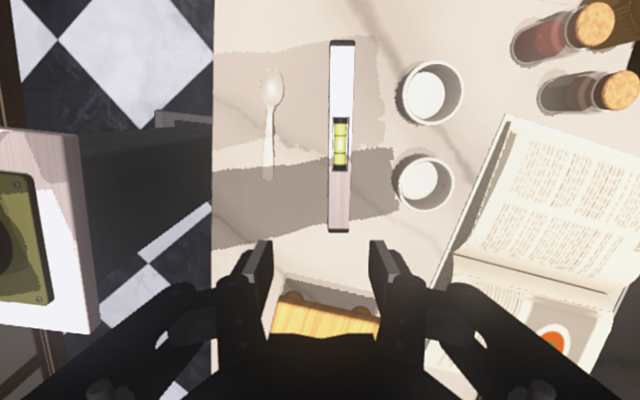

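Run:
```python
from h import *
import pickle
np.set_printoptions(precision=4,suppress=True)
st=pickle.load(open('pics/w2.pkl','rb'))
P=px2z('wrist',[[330.5,41],[354,41],[328,231],[350,231],[340,144]],.04,st)[:,:2];print(P)
a=(P[0]+P[1])/2;b=(P[2]+P[3])/2;print(a-b,np.linalg.norm(a-b),(a+b)/2,np.arctan2(*(a-b)))
print(px2z('wrist',[[428,95],[422,183],[272,70],[268,178]],[.045,.045,0,0],st))
c=(a+b)/2; yaw=-np.arctan2(*(a-b))
to([c[0],c[1],.10],yaw); to([c[0],c[1],.026],yaw)
```

```text
[[0.4868 0.2971]
 [0.5115 0.3   ]
 [0.5102 0.083 ]
 [0.5377 0.0862]
 [0.5109 0.1916]]
[-0.0248  0.2139] 0.2153630541906017 [0.5116 0.1916] -0.11536320091828423
[[0.599  0.2555 0.045 ]
 [0.613  0.1582 0.045 ]
 [0.4204 0.267  0.    ]
 [0.4242 0.1332 0.    ]]
row [-0.014, -0.007, 0.022] [3.12, 0.44, -0.835]  alt turn [29.99, 0.03, 0.01]
row [-0.014, -0.007, 0.022] [4.6, 0.443, -0.834]  alt turn [29.99, 0.03, 0.01]
```

Emit:
move_arm([
  [0,0,0,2,0.44,-0.83,-0.2],
  [0,0,0,2,0.44,-0.83,-0.2],
  [0,0,0,3,0.44,-0.83,-0.2],
  [0,0,0,4,0.44,-0.83,-0.2],
  [0,0,0,4.46,0.44,-0.83,-0.2],
  [0,0,0,4.46,0.44,-0.83,-0.2],
  [0,0,0,4.46,0.44,-0.83,0.4],
  [0,0,0,4.46,0.44,-0.83,1],
  [0,0,0,4.46,0.44,-0.83,1],
  [0,0,0,4.46,0.44,-0.83,1],
  [0,0,0,4.46,0.44,-0.83,1],
], grip_force=50)

```text
time: 3.75
ee_pos: [0.5128, 0.1912, 0.0347]
tcp_rot: [0.528, 0.471, 0.527, -0.471]
wrist_force: [-0.2, -2.3, 7.8]
width: 0.0252
```

Run:
```python
from h import *
show();snap('wrist','w3');snap('scene','s3',(190,140,350,300),5)
```

```text
t 3.75 p [0.5128 0.1912 0.0347] x [ 0.001  0.    -1.   ] yawy 0.1134 F [-0.18 -2.28  7.78] w 0.0252 q [ 0.357  0.484 -0.432  0.653 -0.     1.814]
```

View pics/w3.png

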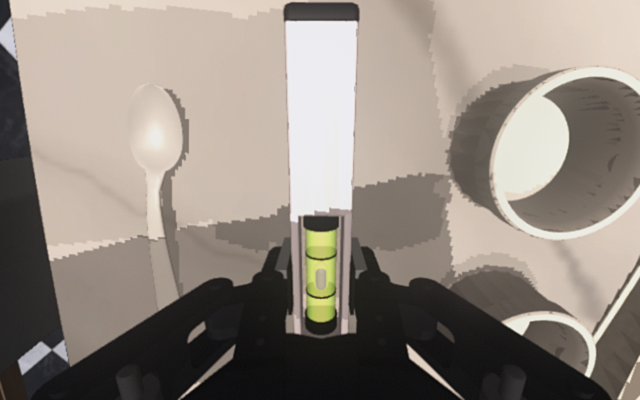

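Run:
```python
from h import *
import pickle
st=pickle.load(open('pics/w3.pkl','rb'))
print(px2z('wrist',[[320,277],[321,12]],[.038,.04],st))
to([.512,-.157,.17],-.155)
```

```text
[[0.5117426  0.19198562 0.038     ]
 [0.50026778 0.29698067 0.04      ]]
row [2.564, -0.001, -0.011] [-2.706, -0.801, 6.918]  alt turn [-27.44, 0.02, -0.0]
```

Emit:
move_arm([
  [0,0,0,-1,0,0,1],
  [0,0,0,-2,0,0,1],
  [0,0,0,-2.7,0,0.6,1],
  [1,0,0,-2.7,-0.3,1.8,1],
  [2,0,0,-2.7,-0.5,3.0,1],
  [2.56,0,0,-2.7,-0.6,4.2,1],
  [2.56,0,0,-2.7,-0.7,5.4,1],
  [2.56,0,0,-2.7,-0.8,6.4,1],
  [2.56,0,0,-2.7,-0.8,6.92,1],
  [2.56,0,0,-2.7,-0.8,6.92,1],
  [2.56,0,0,-2.7,-0.8,6.92,1],
])

```text
time: 5.22
ee_pos: [0.5116, -0.1564, 0.1695]
tcp_rot: [0.46, 0.537, 0.46, -0.537]
wrist_force: [-0.7, -0.3, -2.4]
width: 0.0253
```

Run:
```python
from h import *
st=show();snap('wrist','w4'); to([.512,-.157,.10],-.155)
```

```text
t 5.22 p [ 0.5116 -0.1564  0.1695] x [ 0.     0.001 -1.   ] yawy -0.1544 F [-0.74 -0.35 -2.43] w 0.0253 q [-2.970e-01  3.280e-01 -2.750e-01  9.670e-01  1.000e-03  1.428e+00]
row [0.013, -0.009, -0.002] [1.391, 0.009, 0.019]  alt turn [-29.99, 0.0, -0.01]
```

View pics/w4.png

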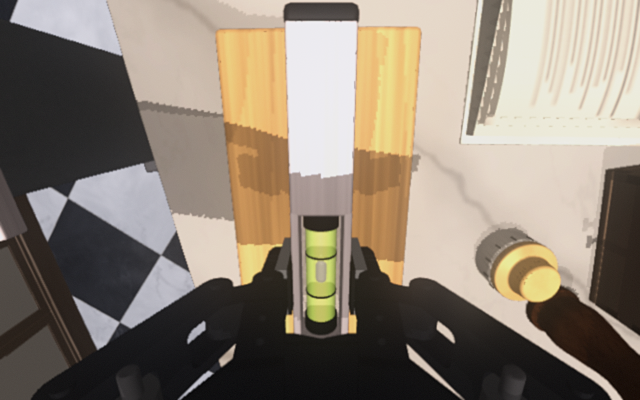

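The level is held straight over the board: the board end is at row 30, and its sides at columns 217 to 421, with the level between them at 286 to 358. I'll lower it.

Emit:
move_arm([
  [0,0,0,0.8,0,0,1],
  [0,0,0,1.3,0,0,1],
  [0,0,0,1.45,0,0,1],
  [0,0,0,1.5,0,0,1],
  [0,0,0,1.52,0,0,1],
  [0,0,0,1.54,0,0,1],
  [0,0,0,1.54,0,0,1],
])

```text
time: 6.15
ee_pos: [0.5125, -0.1559, 0.0939]
tcp_rot: [0.46, 0.538, 0.46, -0.536]
wrist_force: [-2.0, 0.9, 6.1]
width: 0.0249
```

Run:
```python
from h import *
st=show()
```

```text
t 6.15 p [ 0.5125 -0.1559  0.0939] x [ 0.003  0.001 -1.   ] yawy -0.1535 F [-2.03  0.93  6.12] w 0.0249 q [-0.296  0.398 -0.39   0.78   0.002  1.428]
```

Emit:
move_arm([
  [0,0,0,0,0,0,0.2],
  [0,0,0,0,0,0,-0.3],
  [0,0,0,0,0,0,-0.3],
  [0,0,0,-0.3,0,0,-0.3],
  [0,0,0,-1.2,0,0,-0.3],
  [0,0,0,-2.2,0,0,-0.3],
  [0,0,0,-2.2,0,0,-0.3],
  [0,0,0,-2.2,0,0,-0.3],
  [0,0,0,-2.2,0,0,-0.3],
])

```text
time: 7.28
ee_pos: [0.5112, -0.1558, 0.2028]
tcp_rot: [0.46, 0.537, 0.461, -0.536]
wrist_force: [-0.0, 0.6, 0.1]
width: 0.0555
```

Run:
```python
from h import *
st=show();snap('wrist','w5');snap('scene','s5',(290,130,450,250),5); to([.482,-.35,.20],-.155)
```

```text
t 7.28 p [ 0.5112 -0.1558  0.2028] x [ 0.     0.002 -1.   ] yawy -0.1534 F [-0.    0.6   0.12] w 0.0555 q [-0.297  0.304 -0.218  1.048  0.002  1.427]
row [0.015, -0.021, 0.002] [0.046, 0.014, 3.929]  alt turn [-29.99, -0.0, -0.03]
```

View pics/w5.png

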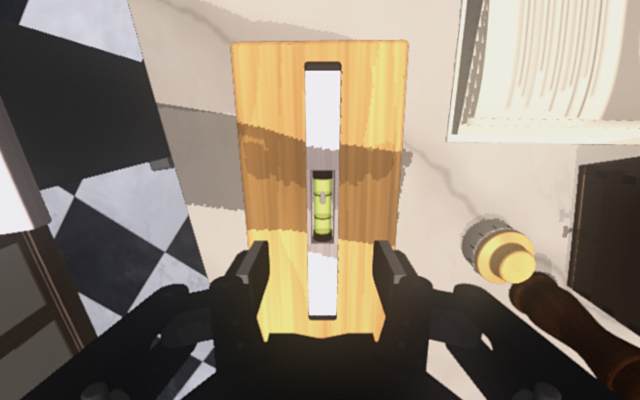

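View pics/s5.png

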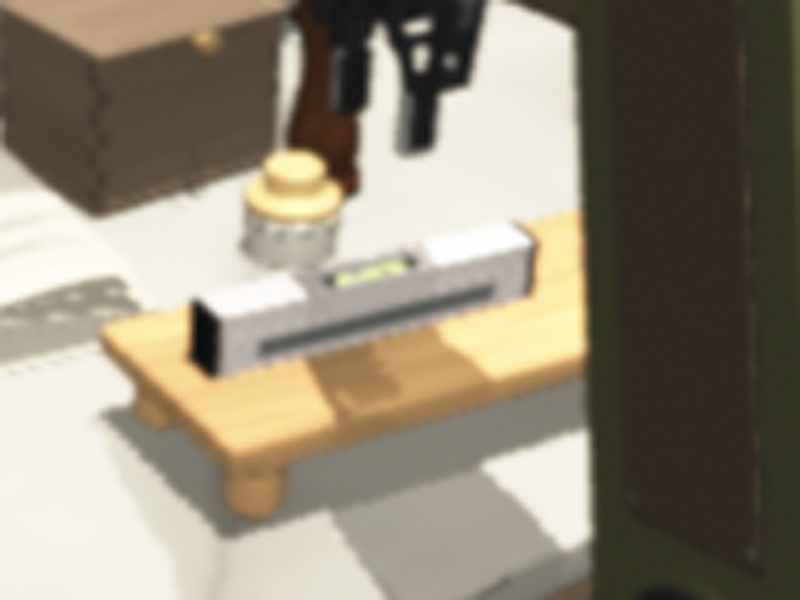

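Run:
```python
import cv2
im=cv2.imread('pics/w5_raw.png')
cv2.imwrite('pics/v5.png',cv2.resize(im[160:250,290:355],None,fx=6,fy=6,interpolation=cv2.INTER_CUBIC))
```

```text
(no output)
```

View pics/v5.png

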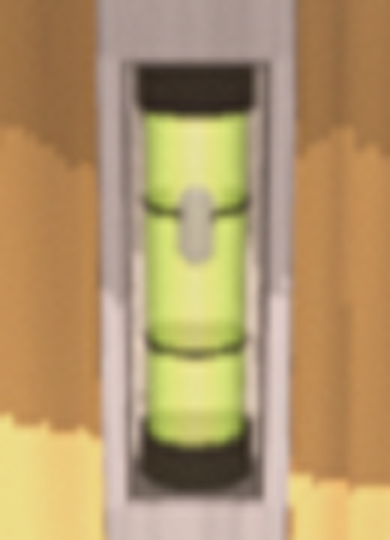

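The vial crop shows the rings at rows 207 and 346 and the bubble at 187–263. That puts it about 7.4 mm towards the fixed feet, so the knob needs about 1.05 rad clockwise. Next I'll move over the knob.

Emit:
move_arm([
  [0,0,0,0,0,1.2,0],
  [0,0,0,0,0,2.4,-0.4],
  [0,0,0,0,0,3.4,-0.4],
  [0,0,0,0,0,3.9,-0.4],
  [0,0,0,0,0,3.9,-0.4],
  [0,0,0,0,0,3.9,-0.4],
])

```text
time: 8.12
ee_pos: [0.4812, -0.3476, 0.2015]
tcp_rot: [0.459, 0.537, 0.462, -0.536]
wrist_force: [-0.4, 0.6, -0.5]
width: 0.0597
```

Run:
```python
from h import *
st=show();snap('wrist','w6')
```

```text
t 8.12 p [ 0.4812 -0.3476  0.2015] x [-0.001  0.004 -1.   ] yawy -0.1532 F [-0.4   0.6  -0.45] w 0.0597 q [-0.627  0.405 -0.067  1.102  0.002  1.097]
```

View pics/w6.png

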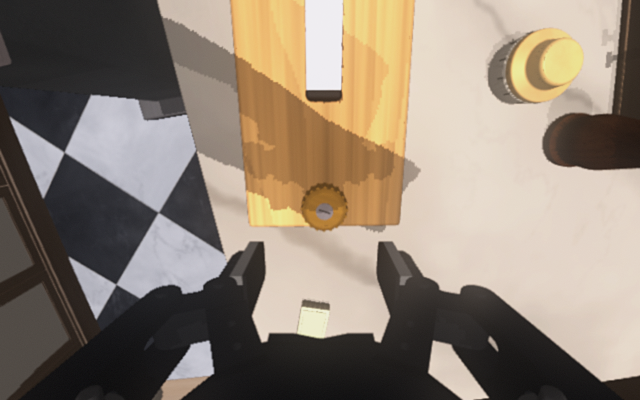

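Run:
```python
from h import *
import pickle
im=cv2.imread('pics/w6_raw.png')
cv2.imwrite('pics/k6.png',cv2.resize(im[160:250,280:370],None,fx=6,fy=6,interpolation=cv2.INTER_CUBIC))
st=pickle.load(open('pics/w6.pkl','rb'))
print(px2z('wrist',[[325,211],[302,207],[348,207]],[.098,.09,.09],st))
```

```text
[[ 0.48367867 -0.35044048  0.098     ]
 [ 0.46472819 -0.34655703  0.09      ]
 [ 0.50312125 -0.35249528  0.09      ]]
```

View pics/k6.png

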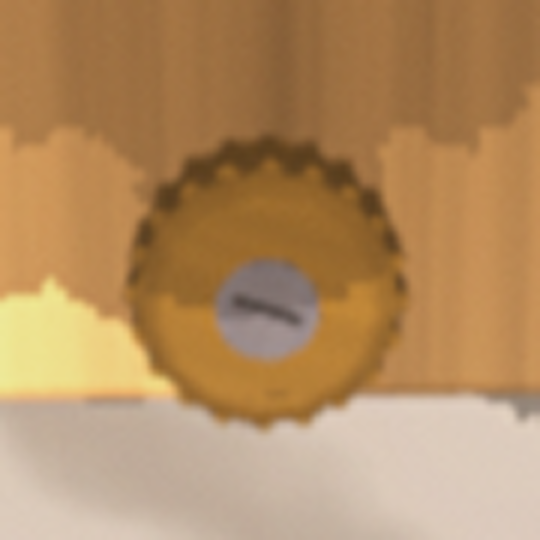

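Run:
```python
from h import *
to([.4835,-.351,.096],-.155)
```

```text
row [0.024, -0.032, 0.014] [2.114, 0.057, 0.073]  alt turn [-29.98, -0.02, -0.05]
```

Emit:
move_arm([
  [0,0,0,1,0.06,0.07,-0.4],
  [0,0,0,1.9,0.06,0.07,-0.4],
  [0,0,0,2.11,0.06,0.07,-0.4],
  [0,0,0,2.11,0.06,0.07,-0.4],
  [0,0,0,2.11,0.06,0.07,0.4],
  [0,0,0,2.11,0.06,0.07,1],
  [0,0,0,2.11,0.06,0.07,1],
  [0,0,0,2.11,0.06,0.07,1],
  [0,0,0,2.11,0.06,0.07,1],
], grip_force=40)

```text
time: 9.3
ee_pos: [0.4833, -0.3513, 0.0987]
tcp_rot: [0.46, 0.537, 0.461, -0.536]
wrist_force: [-4.3, 0.9, 6.2]
width: 0.0349
```

Run:
```python
from h import *
st=show();snap('wrist','w7')
```

```text
t 9.3 p [ 0.4833 -0.3513  0.0987] x [-0.001  0.002 -1.   ] yawy -0.1529 F [-4.31  0.94  6.22] w 0.0349 q [-6.290e-01  4.870e-01 -2.200e-01  8.650e-01  1.000e-03  1.095e+00]
```

View pics/w7.png

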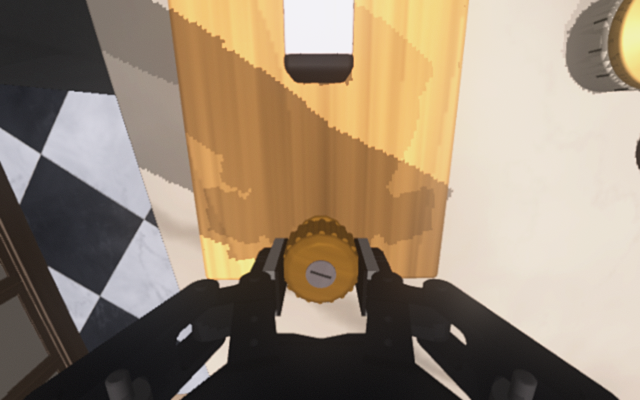

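Emit:
move_arm([
  [1.6,0,0,0,0,0,1],
  [3.2,0,0,0,0,0,1],
  [4.8,0,0,0,0,0,1],
  [6.4,0,0,0,0,0,1],
  [8.0,0,0,0,0,0,1],
  [9.2,0,0,0,0,0,1],
  [10.1,0,0,0,0,0,1],
  [10.1,0,0,0,0,0,1],
  [10.1,0,0,0,0,0,1],
  [10.1,0,0,0,0,0,1],
])

```text
time: 10.6
ee_pos: [0.4817, -0.3501, 0.0988]
tcp_rot: [-0.126, -0.695, -0.129, 0.696]
wrist_force: [-4.6, 4.0, -1.7]
width: 0.0351
```

Run:
```python
from h import *
st=show();snap('wrist','w8');
```

```text
t 10.6 p [ 0.4817 -0.3501  0.0988] x [-0.003  0.004 -1.   ] yawy -1.209 F [-4.58  4.01 -1.69] w 0.0351 q [-6.290e-01  4.860e-01 -2.210e-01  8.690e-01  1.000e-03  2.151e+00]
```

View pics/w8.png

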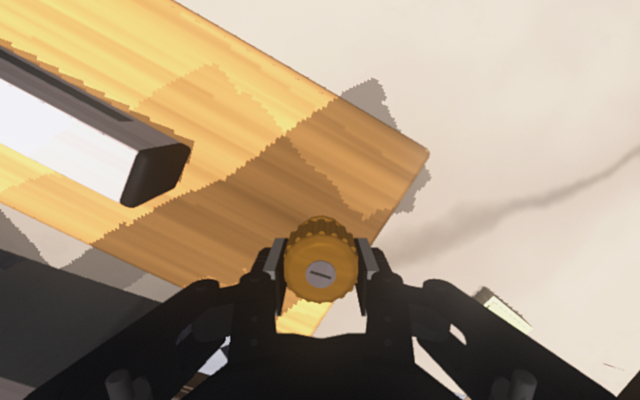

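The slot still sits the same between the pads, so there was no slip. I'll release, rise and look at the vial.

Run:
```python
from h import *
to([.511,-.156,.2],-.155); to([.4835,-.351,.2],-.155)
```

```text
row [-10.065, -0.01, 0.051] [-2.011, -3.433, -1.918]  alt turn [19.93, 0.06, 0.01]
row [-10.065, -0.01, 0.051] [-2.024, 0.019, -0.023]  alt turn [19.93, 0.06, 0.01]
```

Emit:
move_arm([
  [0,0,0,0,0,0,0.2],
  [0,0,0,0,0,0,-0.4],
  [0,0,0,0,0,0,-0.4],
  [0,0,0,-0.8,0,0,-0.4],
  [-1,0,0,-2,0,0,-0.4],
  [-3,0,0,-2,-1,-0.6,-0.4],
  [-5,0,0,-2,-2,-1.2,-0.4],
  [-7,0,0,-2,-3,-1.7,-0.4],
  [-8.5,0,0,-2,-3.4,-1.9,-0.4],
  [-10,0,0,-2,-3.4,-1.9,-0.4],
  [-10,0,0,-2,-3.4,-1.9,-0.4],
  [-10,0,0,-2,-3.4,-1.9,-0.4],
])

```text
time: 12.15
ee_pos: [0.5112, -0.1583, 0.1999]
tcp_rot: [0.456, 0.54, 0.459, -0.539]
wrist_force: [0.4, 0.5, 0.4]
width: 0.0601
```

Run:
```python
from h import *
st=show();snap('wrist','w9',(285,150,365,260),6); to([.511,-.156,.2],-.155)
```

```text
t 12.15 p [ 0.5112 -0.1583  0.1999] x [-0.002  0.004 -1.   ] yawy -0.1647 F [0.45 0.51 0.43] w 0.0601 q [-0.302  0.309 -0.219  1.045  0.003  1.434]
row [-0.09, -0.031, 0.029] [-0.004, -0.009, -0.046]  alt turn [29.91, 0.04, 0.05]
```

View pics/w9.png

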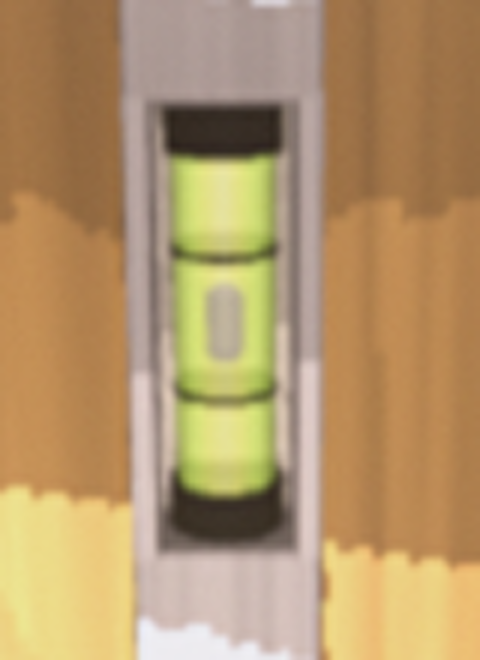

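The rings are at crop rows 253 and 395 and the bubble at 283–362, so it is centred to about 0.2 mm. Now for pressing on the flat top on the knob side.

Run:
```python
from h import *
import pickle
st=pickle.load(open('pics/w9.pkl','rb'))
v=px2z('wrist',[[322.3,203.8]],.097,st)[0];print(v)
u=np.array([np.sin(.155),np.cos(.155)]); p=v[:2]-.058*u; print(p,'shelf y of level',(v[:2]-np.array([.505,-.2015]))@u)
to([*p,.135],-.155)
```

```text
[ 0.51243464 -0.15459158  0.097     ]
[ 0.50348059 -0.21189625] shelf y of level 0.04749381879549274
row [-0.09, -0.031, 0.029] [1.292, 0.03, 1.085]  alt turn [29.91, 0.04, 0.05]
```

Emit:
move_arm([
  [-0.1,0,0,0,0.03,1.08,0.5],
  [-0.1,0,0,0,0.03,1.08,1],
  [-0.1,0,0,0,0.03,1.08,1],
  [-0.1,0,0,0,0.03,1.08,1],
  [-0.1,0,0,0.5,0.03,1.08,1],
  [-0.1,0,0,1.0,0.03,1.08,1],
  [-0.1,0,0,1.2,0.03,1.08,1],
  [-0.1,0,0,1.3,0.03,1.08,1],
  [-0.1,0,0,1.3,0.03,1.08,1],
  [-0.1,0,0,1.3,0.03,1.08,1],
])

```text
time: 13.45
ee_pos: [0.5041, -0.2118, 0.1354]
tcp_rot: [0.459, 0.537, 0.461, -0.537]
wrist_force: [0.5, 0.1, 0.0]
width: -0.0
```

Run:
```python
from h import *
st=show();snap('wrist','w10')
```

```text
t 13.45 p [ 0.5041 -0.2118  0.1354] x [-0.001  0.003 -1.   ] yawy -0.1539 F [0.48 0.13 0.02] w -0.0 q [-0.399  0.377 -0.298  0.898  0.002  1.326]
```

View pics/w10.png

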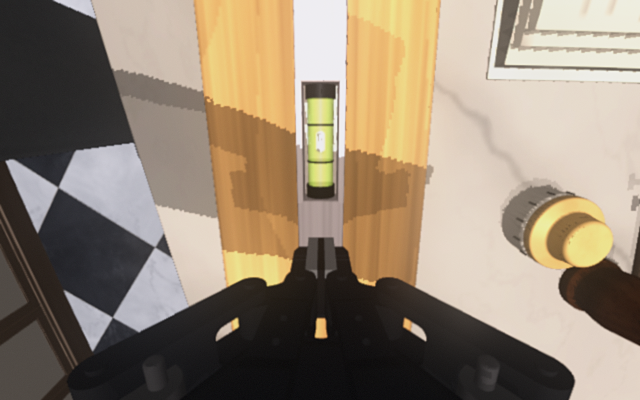

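The shut fingers are centred over the level, with the bubble at (320,142) between the rings at rows 125 and 162. I'll press down in small steps.

Emit:
move_arm([
  [0,0,0,0.1,0,0,1],
  [0,0,0,0.16,0,0,1],
  [0,0,0,0.2,0,0,1],
  [0,0,0,0.22,0,0,1],
  [0,0,0,0.22,0,0,1],
  [0,0,0,0.22,0,0,1],
])

```text
time: 14.25
ee_pos: [0.5041, -0.2118, 0.125]
tcp_rot: [0.459, 0.537, 0.461, -0.536]
wrist_force: [-1.2, 0.4, 5.5]
width: -0.0001
```

Emit:
move_arm([
  [0,0,0,0.02,0,0,1],
  [0,0,0,0.03,0,0,1],
  [0,0,0,0.03,0,0,1],
  [0,0,0,0.03,0,0,1],
])

```text
time: 14.75
ee_pos: [0.5042, -0.2118, 0.1249]
tcp_rot: [0.459, 0.538, 0.461, -0.536]
wrist_force: [-3.2, 1.4, 11.6]
width: -0.0003
```

Run:
```python
from h import *
import time
for i in range(16): ctrl.camera('side')
st=show();snap('wrist','w11',(280,70,360,210),5);snap('scene','s11',(190,130,450,310),3);st=show()
```

```text
t 15.55 p [ 0.5042 -0.2119  0.1249] x [ 0.     0.003 -1.   ] yawy -0.1541 F [-2.89  1.34 10.8 ] w -0.0002 q [-0.399  0.385 -0.316  0.871  0.003  1.326]
t 15.65 p [ 0.5042 -0.2118  0.1249] x [ 0.     0.003 -1.   ] yawy -0.154 F [-3.01  2.28 11.2 ] w 0.0001 q [-0.399  0.385 -0.316  0.871  0.003  1.326]
```

View pics/w11.png

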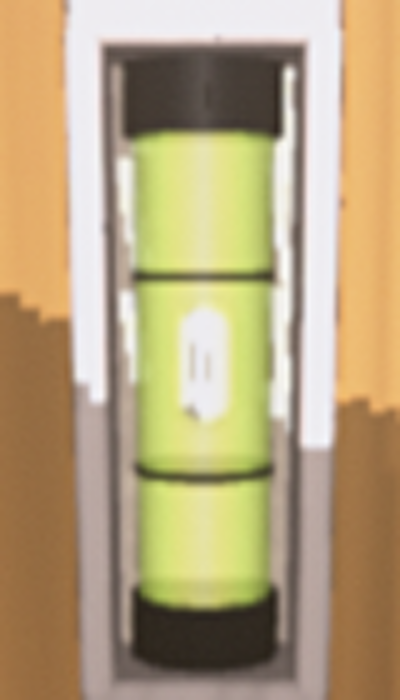

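View pics/s11.png

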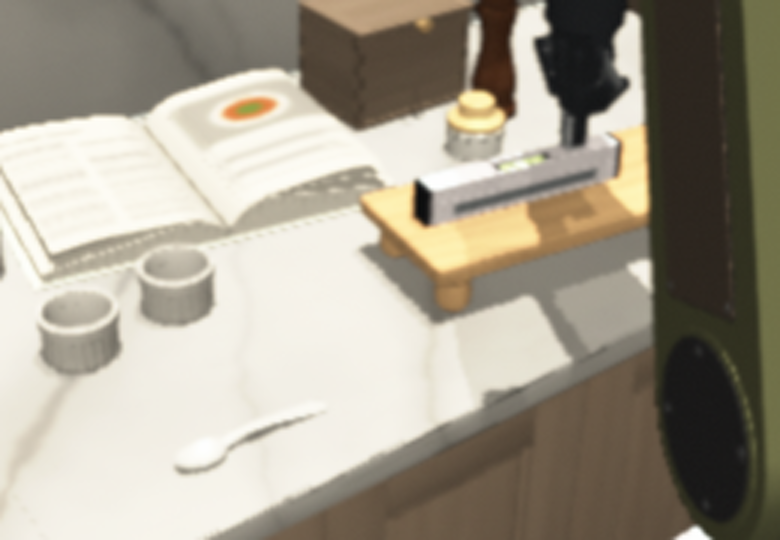

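Run:
```python
from h import *
print(ctrl.sign_off()); show()
```

```text
the job is handed in; nothing more can be done
None
the job is handed in; nothing more can be done
```

I laid the level lengthways on the shelf, about 47 mm from the middle towards the fixed feet, and let go. I then turned the brass knob 1.06 rad (about 60°) clockwise without slipping and let go of it. Last, I pressed the level with the shut fingertips and handed the job in at about 15.7 s, still pressing.

**Last checks:**
- **Push:** the wrist force read about 11 N. With the level's weight, that puts about 14 N on the shelf.
- **Bubble:** it rests between the rings, about 1.1 mm off centre towards the fixed feet; the limit is 2.5 mm. My first reading after the turn gave about 0.2 mm. That was taken at a slant; allowing for the slant, it gives about 1 mm too.
- **Bystanders:** the ramekins, teaspoon and timer look untouched in the last scene picture. I did not measure their positions again.

The sign-off gave no verdict.

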